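# Unseal a centrifuge bucket

## Robot

A 6-joint arm with a two-finger parallel gripper is mounted at the origin on the work surface. World frame = base frame: x ahead of the robot, y to its left, z up, the work surface at z = 0. Lengths are in mm, angles in degrees, forces in N, time in s.
With the tool pointing down it reaches from about 350 to 800 mm from the base axis. Payload 7.3 kg.
Tool frame: the origin (TCP) lies between the finger pads; the fingertips stand 22 mm ahead of it and the grasp point (between the pads) lies 3 mm ahead of it (env.tip_reach is the distance from the TCP to the fingertips, in mm); z points along the fingers, y is the line along which they close (so a half turn about z gives the same grasp; the last joint's range is limited). The gripper opens to 85 mm and grips with 20 to 120 N. Pads are 22 mm wide; open, the fingers measure 114 mm over their backs; the gripper's body (76 mm by 85 mm) begins 54 mm behind the grasp point. The pads swing forward as they close: fully open they stand 13 mm farther back than shut.
Start: joints at [-84.225, 19.595, 87.324, -0, 73.075, -8.365], TCP at [128.28, -509.104, 253.322] pointing down, gripper open.
Joint ranges: [-145.02, 145.02], [-44.19, 115.74], [2.07, 154.8], [-57.11, 237.11], [16.16, 152.29], [-177.93, 177.93]. Speed limits (degrees/s): [147.25, 147.25, 180, 180, 180, 180].

## Interface

Orientations are given as [roll, pitch, yaw] about the fixed x, y, z axes, in that order (R = Rz(yaw) Ry(pitch) Rx(roll)).
In Python, from station import readout, capture, get_calibration, env, nets gives the robot as it stands.
- The arm moves only by the tool jog_arm, never from a script. Its argument "targets" is a list of rows, each an object with "linear": the shift along the tool's x, y, z in m, a list of three; "spin": the turn about the tool's z in rad. In form: [{"linear": [tx, ty, tz], "spin": spin}, ...]. A call has 1 to 12 rows; each row is the pose to reach, as a shift and turn from the pose commanded when the call began, along the tool's axes at that moment; what a row does not reach only later rows make up. A row lasts 1/10 s, in which the tool goes at most 50 mm and 8.59 degrees, less where a joint would pass 70% of its speed; a pose out of reach is approached as far as the arm can. A call with a gripper value outside its range is refused whole. "claw" is the opening, from 0 (shut) to 1 (fully open), set as the call begins (left out, the last holds). The fingers move at their own pace and stop on an object; the grip force is fixed at half the most. Time passes only in rows, so rows that repeat a pose let the fingers close. It gives the time, the measured TCP pose, the force, the opening and the grip force at its end, in the units of the state.
- readout.observe(): the state, without advancing time (a new reading comes with each control period).
- capture(name): name is "side" or "top" or "wrist"; returns the picture (480x640x3 uint8, blue, green, red); there is no depth.
- get_calibration(name): a dict with "intrinsics" (3x3 intrinsics, pixels), "R" (3x3) and "t" (3): a world point X has camera coordinates R X + t. Camera axes: x right, y down, z forward; pixel columns grow to the right and rows downward; lengths in mm; the calibration is good to about 2 mm. A picture is of the moment at which its call begins: read the wrist's pose just before it. get_calibration takes no time and is no camera call; for the wrist camera it gives the pose at the moment of the call.
- env.sign_off(): hands the job in; it is judged then, once.
Trained networks look in the newest picture that a camera, given by its name, has taken for a name from the list of things; names that differ only in an ending like _2 or _b are one class to them, and where a whole thing is asked for, a point or a joint stands for the part that bears it (a point fixed in the world has none). Each returns a list of dicts, best first, with "conf" (0 to 1); they miss things now and then, are a little off and sometimes report something else, mostly with a low value. They report only what shows in the picture. A call takes as long as a camera call. They do not tell look-alikes from the thing itself.
- nets.search_frame(camera, label): "at" ([x, y, z] in mm, in world coordinates, good to about 4 mm: the middle of the surface that is visible of it).
- nets.trace(camera, label): "mask" (480x640 bool, what is visible of it).
The state is a dict: "time": time; "joint_positions": joint angles; "qd": joint speeds; "tau": joint torques, N m; "position": TCP position; "eef_rot": TCP orientation; "ft_force": force on the tool from outside, world axes, zero at the start; "wrist_torque": the same for the moment, N m; "grip_width": finger opening in mm; "grasp_force": force on a finger pad.
Only numpy, scipy, OpenCV 4.12 (cv2) and the standard library are available. Lean on these libraries where they do the work, as an engineer would, in place of code of your own. Each camera call takes 0.05 s, during which the arm holds its last target. There are 200 camera calls.

## Task

The centrifuge bucket under the tabbed sealing cap has to be opened. Squeeze the cap's two tabs together and, keeping them squeezed, turn the cap anticlockwise (seen from above) by feel until its bayonet lets go, never forcing it against the lock or the end stop nor pulling while it is still caught; lift the cap straight off and set it down gently, skirt down, flat inside the steel tray. Leave the tube rack, the bottle and the other, open bucket alone.

Things in the scene. Friction and masses are not known exactly. Their poses are not given: they have to be found in the camera images.
- cap: Grey sealing cap on the closed bucket: round, ribbed, 59 mm across, 30 mm high, about 0.14 kg; on top a hub block (18 x 34 x 20 mm) between two rocker tabs. Origin: centre of the skirt's underside, z up along its axis, tabs on the +y and -y sides. Two bayonet lugs inside hold it: until they let go it cannot be lifted. It was closed more or less tightly, which the poses do not show.
- rim (a point): Centre of the closed bucket's rim, 22.5 mm above the cap's origin at the start. A springy seal pushes the cap up off it with about 8 N while the lugs hold, with a light drag in turning. The lugs let go 11 to 77 degrees anticlockwise (from above) of where the cap stands: the push then comes into the hand and the cap rises. 7 degrees later is a hard end stop.
- tab_a (a joint): Hinge of the tab on the cap's +y side: 0 free, 0.17 rad fully squeezed. Above 0.12 its tooth is clear of the lock ridge, which otherwise stops the turn early. It takes 5 N on the thumb plate to start and 10 N to hold it fully squeezed.
- tab_b (a joint): Hinge of the tab on the cap's -y side; same values as tab_a. Closing fingers may drag the tabs down and press the cap some 1 mm onto its seal, so that the hand carries the seal's push; easing up hands it back to the lugs.
- tab_a_grip (a point): Middle of the outer face of tab_a's thumb plate, where a finger presses. The plates are 22 mm wide (along the cap's x), 4 mm thick and stand from 34 to 64 mm above the cap's origin. Free, they lean outward, 56 mm over their tops; fully squeezed they are upright, 45 mm over their outer faces.
- tab_b_grip (a point): The same point on tab_b's thumb plate.
- stand: Heavy fixed bench holder (grey round foot 100 mm across, well 68 mm across, 74 mm high) with the closed aluminium bucket held fast in its rubber-lined well. Origin: centre of the foot's underside; z up. The bucket is upright on the same axis: rim 134 mm up, neck 43 mm across, a flange 60 mm across 90 to 98 mm up.
- spare: The same holder with the other bucket, already open (rim 134 mm up, no cap): to be left alone. Origin: centre of the foot's underside.
- tray: Fixed open steel tray, 150 (x) by 170 (y) mm outside, 16 mm high, walls 3 mm. Origin: centre of its underside.
- tray_in (a point): Centre of the tray's inner floor.
- rack: Bystander: blue plastic rack (85 x 190 mm, 54 mm high) with seven capped tubes, 89 mm high in all, loose on the bench. Origin: centre of its underside.
- bottle: Bystander: amber reagent bottle, 68 mm across, 125 mm high, loose on the bench. Origin: centre of its underside.
Things that resemble listed ones, but are neither listed nor needed, are in the scene too. Of the things that look like the cap, the larger one is meant. Leave any red look-alike of the stand alone.

How it is judged (in metres and radians):
On the way, in this order (a step that is already met when the one before it is completed fails the run):
1. both tabs are squeezed in together while the cap is still on the bucket (value of joint each of tab_a, tab_b above 0.12 rad and z of cap in the frame of stand below 0.116 m and horizontal distance between cap and stand below 0.01 m), for 0.2 s.
2. the cap is lifted clear of the bucket's rim, upright, between the fingers (z of cap in the frame of stand above 0.138 m and angle between cap's own z axis and vertical below 0.35 rad and contact force between the fingers and cap above 1 N), for 0.1 s.
At the end, for the whole second after the job is handed in: The cap lies at rest inside the tray, skirt down and flat on its floor (within 4 mm of it, tilted under 4 degrees, its axis at least 26 mm in from the walls), let go, both tabs sprung back (below 0.05 rad) (x of cap in the frame of tray_in between -0.046 and 0.046 m and y of cap in the frame of tray_in between -0.056 and 0.056 m and z of cap in the frame of tray_in between -0.004 and 0.004 m and linear speed of cap below 0.02 m/s and value of joint each of tab_a, tab_b below 0.05 rad and angle between cap's own z axis and vertical below 0.07 rad); the robot touches nothing.
It fails at once if the cap is forced: more than 45 N between the cap and the bucket (against the lock, the end stop, pulling while caught, or pressing) (contact force between cap and stand above 45 N).
It fails at once if the cap is dropped (moving faster than 0.5 m/s out of the fingers) (contact force between the fingers and cap below 0.2 N and linear speed of cap above 0.5 m/s).
It fails at once if the cap is banged or pressed into the tray with more than 60 N (contact force between cap and tray above 60 N).
It fails at once if the tube rack or the bottle is moved more than 20 mm or tipped (distance of any of rack, bottle from where it was at the start of the episode above 0.02 m or angle between any of rack, bottle's own z axis and vertical above 0.2 rad).
It fails at once if the open bucket is pushed with more than 8 N (contact force between any of the arm, the fingers, cap and spare above 8 N).
It also fails if it takes over 72 s, if anything falls off the work surface, if the arm or the gripper's body presses on something with over 40 N, if the wrist force passes 120 N, or if a joint passes its speed limit or range.

## Working session

There is one attempt and no reset: what is moved stays moved. The work goes in short steps, Python scripts to look and compute and a tool call to move; the robot and the scene stay as the last step left them, time stands still between calls to the robot, and variables do not carry over. Pictures are saved under pics/ and viewed, at most 10 in all, crops included, and the job is handed in when it is done.

Besides the shell and the picture viewer there is one more tool, called after "Call:" as a command line: name --argument value ..., lists and objects as JSON in quotes. jog_arm: Moves the arm, as the interface text tells. Its arguments: {"type":"object","properties":{"targets":{"type":"array"},"claw":{"type":"number"}},"required":["targets"]}

```bash
ls; mkdir -p pics; python3 - <<'E'
from station import readout,capture,get_calibration,env,nets
import cv2,numpy as np
s=readout.observe();print({k:np.round(v,3).tolist() for k,v in s.items()},env.tip_reach)
a=capture("side");b=capture("top")
cv2.imwrite("pics/side.png",a);cv2.imwrite("pics/top.png",b)
for c in("side","top"):
  for l in("cap","stand","tray","tab_a_grip","rack","bottle","spare"):
    try:
      for d in nets.search_frame(c,l)[:4]: print(c,l,round(d["conf"],2),np.round(d["at"]).tolist())
    except Exception as e: print(c,l,e)
print(readout.observe()["time"])
E
```

```text
pics
{'time': 0.0, 'joint_positions': [-84.226, 19.637, 87.377, 0.0, 73.074, -8.362], 'qd': [0.094, -0.092, 0.01, -0.015, 0.042, 0.008], 'tau': [0.0, -43.367, -24.601, -0.0, 0.008, -0.0], 'position': [128.228, -508.721, 252.618], 'eef_rot': [-179.912, -0.013, 14.136], 'ft_force': [0.266, 0.318, 0.601], 'wrist_torque': [0.023, -0.003, 0.031], 'grasp_force': 0.0, 'grip_width': 85.399} 22.0
side cap 0.95 [427.0, 73.0, 21.0]
side cap 0.55 [489.0, -57.0, 144.0]
side cap 0.51 [677.0, -148.0, 72.0]
side cap 0.38 [504.0, -64.0, 148.0]
side stand 0.78 [334.0, -178.0, 60.0]
side stand 0.67 [489.0, -64.0, 45.0]
side stand 0.23 [479.0, -15.0, 167.0]
side tray 0.73 [476.0, -15.0, 165.0]
side tray 0.63 [454.0, 268.0, 3.0]
side tab_a_grip 0.6 [480.0, -15.0, 167.0]
side tab_a_grip 0.41 [443.0, 82.0, 31.0]
side rack 0.8 [691.0, 78.0, 56.0]
side bottle 0.65 [677.0, -150.0, 76.0]
side bottle 0.27 [690.0, 76.0, 56.0]
top cap 0.93 [489.0, -38.0, 140.0]
top cap 0.75 [427.0, 81.0, 21.0]
top stand 0.87 [471.0, -27.0, 13.0]
top stand 0.79 [338.0, -147.0, 73.0]
top tray 0.77 [461.0, 259.0, 0.0]
top tab_a_grip 0.61 [485.0, -9.0, 153.0]
top rack 0.76 [694.0, 142.0, 55.0]
top bottle 0.88 [673.0, -119.0, 90.0]
top spare 0.86 [490.0, -227.0, 74.0]
top spare 0.15 [484.0, -15.0, 152.0]
0.8
```

View pics/side.png

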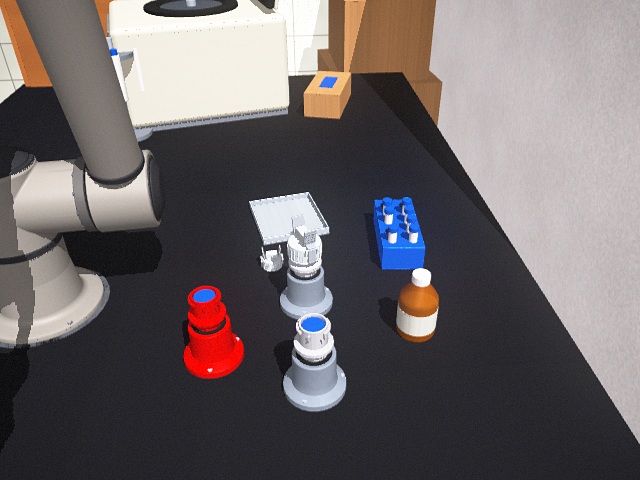

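View pics/top.png

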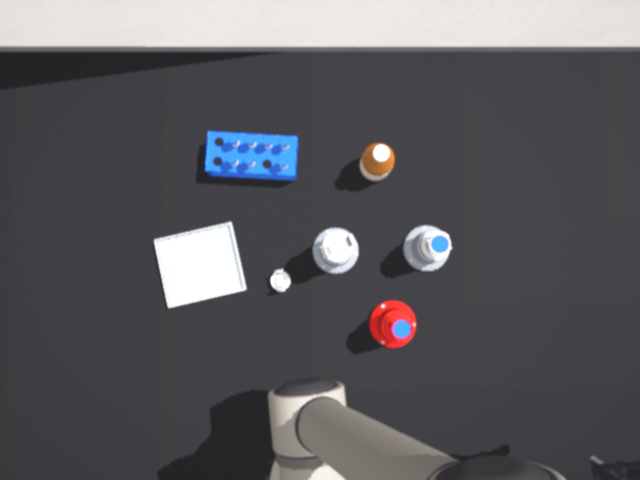

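Candidates for the cap: the one on the grey stand (side 305,245; top 337,247, large, with tabs), and a small grey look-alike on the bench (side 271,260; top 281,281). The spare is at top 432,247 and a red stand at 393,324. I choose the large one on the grey stand.

```bash
cat > h.py <<'E'
from station import readout,capture,get_calibration,env,nets
import cv2,numpy as np
from scipy.spatial.transform import Rotation as Ro
def P(c):
    k=get_calibration(c);return np.array(k["intrinsics"])@np.c_[k["R"],k["t"]]
def tri(P1,p1,P2,p2):
    X=cv2.triangulatePoints(P1,P2,np.array(p1,float),np.array(p2,float));return (X[:3]/X[3]).ravel()
def proj(Pm,X):
    q=Pm@np.r_[X,1];return q[:2]/q[2]
def onplane(c,p,z):
    k=get_calibration(c);R=np.array(k["R"]);t=np.array(k["t"]);C=-R.T@t
    d=R.T@np.linalg.inv(k["intrinsics"])@np.r_[p,1];return C+d*(z-C[2])/d[2]
def tool(dw):
    s=readout.observe();return (Ro.from_euler('xyz',s["eef_rot"],degrees=True).inv().apply(dw))
E
python3 - <<'E'
from h import *
k=get_calibration("wrist");R=np.array(k["R"]);C=-R.T@np.array(k["t"]).ravel()
print("cam",C,"fwd",R[2],"right",R[0],k["intrinsics"][0])
print("tool",tool(C-np.array(readout.observe()["position"])))
Ps,Pt=P("side"),P("top")
print("cap",tri(Ps,(305,240),Pt,(337,247)))
print("foot side",onplane("side",(306,300),0),"foot top",onplane("top",(335,251),0))
for p in [(155,240),(233,223),(245,290),(168,306)]: print("tray top",onplane("top",p,16))
for p in [(249,200),(312,194),(328,235),(263,244)]: print("tray side",onplane("side",p,16))
print("tool shift",tool(np.array([485,-45,0])-np.array(readout.observe()["position"])))
E
```

```text
cam [ 200.84666817 -489.79725767  373.96314311] fwd [-0.28497221 -0.07153475 -0.95586276] right [ 2.44512517e-01 -9.69646080e-01 -3.30472052e-04] [341.67075013   0.         318.72281851]
tool [  75.09929653   -0.98610925 -120.62946062]
cap [494.17893607 -36.53076585 142.42851952]
foot side [494.80338774 -30.18681882   0.        ] foot top [492.84167662 -37.50281392   0.        ]
tray top [517.974215  353.7681729  16.       ]
tray top [554.30052065 185.15715995  16.        ]
tray top [408.56092233 158.25217005  16.        ]
tray top [375.39897343 323.2921923   16.        ]
tray side [373.72118528 331.15276182  16.        ]
tray side [527.91583868 347.6833164   16.        ]
tray side [552.56099573 163.43844681  16.        ]
tray side [411.20571633 140.51337522  16.        ]
tool shift [ 459.30195846 -362.95185411  253.27595914]
```

Call:
jog_arm --targets '[{"linear": [0.04,-0.03,-0.05],"spin": 0},{"linear": [0.08,-0.06,-0.05],"spin": 0},{"linear": [0.47,-0.37,-0.05],"spin": 0},{"linear": [0.47,-0.37,-0.05],"spin": 0},{"linear": [0.47,-0.37,-0.05],"spin": 0},{"linear": [0.47,-0.37,-0.05],"spin": 0},{"linear": [0.47,-0.37,-0.05],"spin": 0},{"linear": [0.47,-0.37,-0.05],"spin": 0},{"linear": [0.47,-0.37,-0.05],"spin": 0},{"linear": [0.47,-0.37,-0.05],"spin": 0},{"linear": [0.47,-0.37,-0.05],"spin": 0},{"linear": [0.47,-0.37,-0.05],"spin": 0}]' --claw 1

```text
time: 2.0
position: [486.0, -44.7, 303.4]
eef_rot: [180.0, -0.0, 14.2]
ft_force: [1.3, -0.4, -0.6]
grip_width: 85.2
grasp_force: 0.0
```

```bash
python3 - <<'E'
from h import *
a=capture("wrist");cv2.imwrite("pics/w1.png",a)
print(P("wrist").tolist(),readout.observe()["position"])
np.save("P1.npy",P("wrist"))
for l in("cap","tab_a_grip","stand"):
  for d in nets.search_frame("wrist",l)[:3]: print(l,round(d["conf"],2),np.round(d["at"]).tolist(),np.round(proj(P("wrist"),d["at"])))
E
```

```text
[[-4.7921984856193856, -352.9879771918158, -306.1040008258243, 125455.21941848756], [-382.9879859462165, -97.89922216062196, -126.42515908920095, 266684.4072778926], [-0.2815636968792533, -0.06917503385825279, -0.9570458188040942, 562.6151816042128]] [489.33914983 -39.19366006 303.2076993 ]
cap 0.71 [498.0, -33.0, 138.0] [313. 208.]
cap 0.61 [434.0, 74.0, 20.0] [217. 215.]
tab_a_grip 0.78 [491.0, -15.0, 164.0] [285. 215.]
tab_a_grip 0.62 [450.0, 89.0, 27.0] [202. 199.]
tab_a_grip 0.17 [504.0, -63.0, 162.0] [349. 213.]
stand 0.92 [524.0, -30.0, 16.0] [315. 161.]
stand 0.68 [355.0, -148.0, 72.0] [376. 332.]
```

View pics/w1.png

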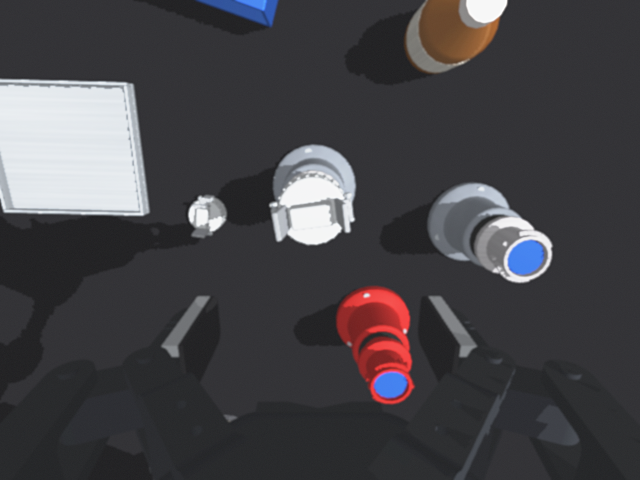

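The view shows the large cap at (313,208) with its tabs left (278,222) and right (349,215), and the small look-alike at (207,215). I take a closer second view.

Call:
jog_arm --targets '[{"linear": [-0.03,0,0.025],"spin": 0},{"linear": [-0.06,0,0.05],"spin": 0},{"linear": [-0.06,0,0.05],"spin": 0},{"linear": [-0.06,0,0.05],"spin": 0}]'

```text
time: 2.6
position: [426.2, -62.6, 253.4]
eef_rot: [180.0, -0.0, 14.0]
ft_force: [1.8, 0.2, 0.4]
grip_width: 85.1
grasp_force: 0.0
```

```bash
python3 - <<'E'
from h import *
a=capture("wrist");cv2.imwrite("pics/w2full.png",a)
np.save("P2.npy",P("wrist"));print(readout.observe()["position"])
for d in nets.search_frame("wrist","cap")[:2]+nets.search_frame("wrist","tab_a_grip")[:4]: print(round(d["conf"],2),np.round(d["at"]).tolist(),np.round(proj(P("wrist"),d["at"])))
b=cv2.imread("pics/w1.png")
x=np.hstack([cv2.resize(b[140:260,255:375],(400,400),interpolation=cv2.INTER_CUBIC),cv2.resize(a[80:240,235:395],(400,400),interpolation=cv2.INTER_CUBIC)])
cv2.imwrite("pics/crop.png",x)
E
```

```text
[427.37199956 -62.57963971 254.15326005]
0.96 [432.0, 76.0, 19.0] [189. 169.]
0.8 [494.0, -35.0, 138.0] [304. 138.]
0.91 [484.0, -15.0, 166.0] [267. 147.]
0.47 [448.0, 85.0, 25.0] [181. 152.]
```

View pics/crop.png

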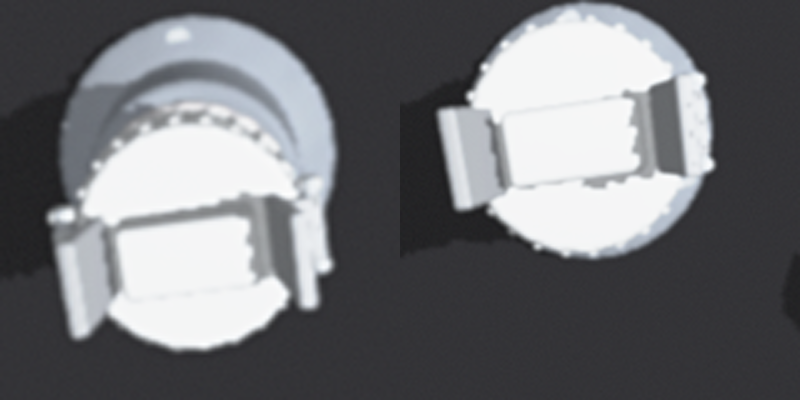

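```bash
python3 - <<'E'
from h import *
P1,P2=np.load("P1.npy"),np.load("P2.npy")
v1=lambda x,y:(255+.3*x,140+.3*y)
v2=lambda x,y:(235+.4*(x-400),80+.4*y)
L=tri(P1,v1(73,280),P2,v2(459,159));R=tri(P1,v1(305,255),P2,v2(697,123))
print(L,R,(L+R)/2,np.linalg.norm(L-R))
print("angle of R->L",np.degrees(np.arctan2(*(L-R)[[1,0]])))
# on plane 175 from view 2
for z in(172,176):
  a=onplane("wrist",v2(459,159),z);b=onplane("wrist",v2(697,123),z);print(a,b,(a+b)/2,np.linalg.norm(a-b),np.degrees(np.arctan2(*(a-b)[[1,0]])))
# hub edge direction in view2
a=onplane("wrist",v2(505,113),165);b=onplane("wrist",v2(630,95),165);print("hubedge",np.degrees(np.arctan2(*(a-b)[[1,0]])))
a=onplane("wrist",v2(508,186),165);b=onplane("wrist",v2(640,168),165);print("hubedge",np.degrees(np.arctan2(*(a-b)[[1,0]])))
# cap disc: circle of top, view 2
p=[v2(470,95),v2(567,13),v2(668,70),v2(488,207),v2(595,257),v2(678,190)]
for z in (139,142):
  Q=np.array([onplane("wrist",q,z)[:2] for q in p]);A=np.c_[2*Q,np.ones(len(Q))];s=np.linalg.lstsq(A,(Q**2).sum(1),rcond=None)[0];print("disc",s[:2],np.sqrt(s[2]+s[:2]@s[:2]))
E
```

```text
[482.028272    -5.65642726 147.02329221] [505.4915178  -59.87713151 161.97936303] [493.7598949  -32.76677939 154.50132762] 60.94335671652476
angle of R->L 113.39986814772699
[485.52808196 -11.2296037  172.        ] [506.44685393 -62.11734527 172.        ] [495.98746795 -36.67347448 172.        ] 55.019607983485045 112.34642859433424
[485.8189937  -11.85223959 176.        ] [506.32591503 -61.73809878 176.        ] [496.07245436 -36.79516919 176.        ] 53.93637704884609 112.34642859433423
hubedge 111.8622488996639
hubedge 111.627971233854
disc [495.38076891 -35.47533026] 30.355100357321348
disc [495.44330908 -35.5690677 ] 29.969505787427554
```

Call:
jog_arm --targets '[{"linear": [0.035,-0.005,0.0],"spin": -0.07},{"linear": [0.0725,-0.009,0.02],"spin": -0.14},{"linear": [0.0725,-0.009,0.048],"spin": -0.14},{"linear": [0.0725,-0.009,0.048],"spin": -0.14},{"linear": [0.0725,-0.009,0.048],"spin": -0.14}]'

```text
time: 3.25
position: [495.3, -35.0, 205.7]
eef_rot: [180.0, 0.0, 22.2]
ft_force: [0.2, -0.1, 0.2]
grip_width: 85.8
grasp_force: 0.0
```

```bash
python3 - <<'E'
from h import *
a=capture("wrist");cv2.imwrite("pics/w3.png",a)
s=readout.observe();print(s["position"],s["eef_rot"],s["ft_force"],s["joint_positions"])
E
```

```text
[495.58297289 -35.19324561 206.46081902] [ 1.79937727e+02 -7.23148459e-02  2.21473448e+01] [0.29215208 0.15157815 1.24796031] [-1.29020975e+01  1.91852153e+01  9.58954767e+01 -1.04426694e-02
  6.48243452e+01  5.49550314e+01]
```

View pics/w3.png

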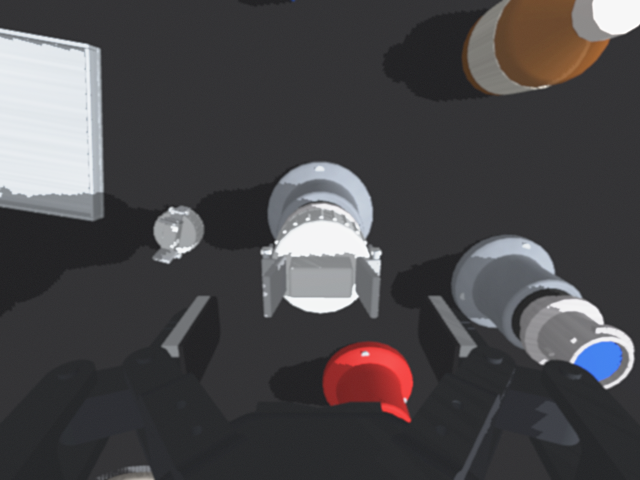

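The picture shows the tabs (263..381, mid 322) nearly centred between the fingertips (208, 431, mid 319.5), hub level. Descend.

Call:
jog_arm --targets '[{"linear": [0,0.0005,0.015],"spin": 0},{"linear": [0,0.0005,0.03],"spin": 0},{"linear": [0,0.0005,0.037],"spin": 0},{"linear": [0,0.0005,0.039],"spin": 0},{"linear": [0,0.0005,0.039],"spin": 0},{"linear": [0,0.0005,0.039],"spin": 0}]'

```text
time: 3.9
position: [495.7, -35.5, 167.1]
eef_rot: [179.9, -0.1, 22.2]
ft_force: [0.9, -0.6, -0.2]
grip_width: 85.3
grasp_force: 0.0
```

Call:
jog_arm --targets '[{"linear": [0,0,0],"spin": 0},{"linear": [0,0,0],"spin": 0},{"linear": [0,0,0],"spin": 0},{"linear": [0,0,0],"spin": 0},{"linear": [0,0,0],"spin": 0}]' --claw 0.62

```text
time: 4.4
position: [495.6, -35.5, 166.8]
eef_rot: [179.9, -0.1, 22.2]
ft_force: [-1.2, -1.5, 6.4]
grip_width: 53.0
grasp_force: 4.6
```

Call:
jog_arm --targets '[{"linear": [0,0,0],"spin": 0},{"linear": [0,0,0],"spin": 0},{"linear": [0,0,0],"spin": 0},{"linear": [0,0,0],"spin": 0}]' --claw 0.56

```text
time: 4.8
position: [495.7, -35.6, 167.0]
eef_rot: [179.9, -0.1, 22.2]
ft_force: [-1.4, -0.9, 6.5]
grip_width: 48.2
grasp_force: 6.2
```

Call:
jog_arm --targets '[{"linear": [0,0,0],"spin": 0},{"linear": [0,0,0],"spin": 0},{"linear": [0,0,0],"spin": 0},{"linear": [0,0,0],"spin": 0}]' --claw 0.5

```text
time: 5.2
position: [495.7, -35.4, 167.1]
eef_rot: [179.9, -0.1, 22.2]
ft_force: [-0.1, -0.5, 7.3]
grip_width: 43.7
grasp_force: 45.4
```

Call:
jog_arm --targets '[{"linear": [0,0,0],"spin": 0},{"linear": [0,0,0],"spin": 0},{"linear": [0,0,0],"spin": 0}]' --claw 0.4

```text
time: 5.5
position: [495.7, -35.4, 167.1]
eef_rot: [179.9, -0.1, 22.2]
ft_force: [-1.1, -0.1, 7.8]
grip_width: 43.2
grasp_force: 61.4
```

Call:
jog_arm --targets '[{"linear": [0,0,-0.0004],"spin": 0},{"linear": [0,0,-0.0004],"spin": 0},{"linear": [0,0,-0.0004],"spin": 0}]'

```text
time: 5.8
position: [495.7, -35.4, 167.4]
eef_rot: [179.9, -0.1, 22.2]
ft_force: [-0.6, 0.2, 7.8]
grip_width: 43.1
grasp_force: 61.4
```

Call:
jog_arm --targets '[{"linear": [0,0,-0.0004],"spin": 0},{"linear": [0,0,-0.0004],"spin": 0},{"linear": [0,0,-0.0004],"spin": 0}]'

```text
time: 6.1
position: [495.7, -35.4, 167.7]
eef_rot: [179.9, -0.1, 22.2]
ft_force: [-0.3, -0.1, 6.5]
grip_width: 43.0
grasp_force: 61.4
```

Call:
jog_arm --targets '[{"linear": [0,0,-0.0003],"spin": 0},{"linear": [0,0,-0.0003],"spin": 0},{"linear": [0,0,-0.0003],"spin": 0}]'

```text
time: 6.4
position: [495.6, -35.4, 167.7]
eef_rot: [180.0, -0.1, 22.2]
ft_force: [0.6, 0.4, 5.8]
grip_width: 43.0
grasp_force: 61.4
```

Call:
jog_arm --targets '[{"linear": [0,0,-0.0002],"spin": 0},{"linear": [0,0,-0.0002],"spin": 0},{"linear": [0,0,-0.0002],"spin": 0}]'

```text
time: 6.7
position: [495.6, -35.4, 167.8]
eef_rot: [180.0, -0.1, 22.2]
ft_force: [1.1, -0.2, 5.3]
grip_width: 43.2
grasp_force: 61.3
```

Call:
jog_arm --targets '[{"linear": [0,0,-0.0004],"spin": 0},{"linear": [0,0,-0.0004],"spin": 0},{"linear": [0,0,-0.0004],"spin": 0}]'

```text
time: 7.0
position: [495.6, -35.4, 167.9]
eef_rot: [180.0, -0.0, 22.2]
ft_force: [2.1, 0.1, 1.5]
grip_width: 43.2
grasp_force: 61.2
```

Call:
jog_arm --targets '[{"linear": [0,0,-0.0003],"spin": 0},{"linear": [0,0,-0.0003],"spin": 0},{"linear": [0,0,-0.0003],"spin": 0}]'

```text
time: 7.3
position: [495.5, -35.4, 167.9]
eef_rot: [180.0, -0.0, 22.2]
ft_force: [4.9, -1.0, -1.8]
grip_width: 42.8
grasp_force: 61.2
```

Call:
jog_arm --targets '[{"linear": [0,0,0.0001],"spin": -0.017},{"linear": [0,0,0.0001],"spin": -0.035},{"linear": [0,0,0.0001],"spin": -0.035},{"linear": [0,0,0.0001],"spin": -0.035}]'

```text
time: 7.7
position: [495.1, -35.3, 167.9]
eef_rot: [-180.0, 0.0, 24.2]
ft_force: [4.4, -1.2, -2.3]
grip_width: 43.1
grasp_force: 61.2
```

```bash
python3 - <<'E'
from h import *
s=readout.observe();print(s["position"],s["eef_rot"],s["ft_force"],s["wrist_torque"])
E
```

```text
[495.11767241 -35.32450359 167.94332946] [-1.79994076e+02  1.30846024e-02  2.41646679e+01] [ 4.43333486 -1.21394551 -2.3455552 ] [ 0.03100075 -0.81402218 -0.05401007]
```

Call:
jog_arm --targets '[{"linear": [0.0004,0.0002,0.0001],"spin": -0.017},{"linear": [0.0004,0.0002,0.0001],"spin": -0.035},{"linear": [0.0004,0.0002,0.0001],"spin": -0.052},{"linear": [0.0004,0.0002,0.0001],"spin": -0.052}]'

```text
time: 8.1
position: [495.0, -35.2, 167.9]
eef_rot: [-180.0, 0.1, 27.2]
ft_force: [-0.3, -0.7, 0.3]
grip_width: 43.1
grasp_force: 61.3
```

```bash
cat >o.py <<'E'
from h import *
s=readout.observe();print(*[np.round(s[k],2) for k in("position","eef_rot","ft_force","wrist_torque")])
E
python3 o.py
```

```text
[495.04 -35.25 167.88] [-1.7995e+02  7.0000e-02  2.7200e+01] [-0.27 -0.68  0.34] [ 0.08  0.03 -0.06]
```

Call:
jog_arm --targets '[{"linear": [0,0,0],"spin": -0.017},{"linear": [0,0,0],"spin": -0.035},{"linear": [0,0,0],"spin": -0.052},{"linear": [0,0,0],"spin": -0.052}]'

```text
time: 8.5
position: [495.2, -35.3, 167.8]
eef_rot: [-180.0, 0.1, 30.2]
ft_force: [-3.0, 0.4, 0.1]
grip_width: 43.2
grasp_force: 61.4
```

Call:
jog_arm --targets '[{"linear": [0,0,0],"spin": -0.017},{"linear": [0,0,0],"spin": -0.035},{"linear": [0,0,0],"spin": -0.052},{"linear": [0,0,0],"spin": -0.052}]'

```text
time: 8.9
position: [495.5, -35.3, 167.9]
eef_rot: [-180.0, 0.0, 33.2]
ft_force: [-3.0, 1.8, 0.3]
grip_width: 43.3
grasp_force: 61.3
```

```bash
python3 o.py
```

```text
[495.5  -35.31 167.89] [-1.7999e+02  2.0000e-02  3.3160e+01] [-3.01  1.78  0.27] [ 0.3   0.36 -0.07]
```

Call:
jog_arm --targets '[{"linear": [-0.0002,0,0],"spin": -0.017},{"linear": [-0.0002,0,0],"spin": -0.035},{"linear": [-0.0002,0,0],"spin": -0.052},{"linear": [-0.0002,0,0],"spin": -0.052}]'

```text
time: 9.3
position: [495.6, -35.5, 167.9]
eef_rot: [180.0, -0.0, 36.1]
ft_force: [-0.7, 1.8, -1.0]
grip_width: 42.8
grasp_force: 61.3
```

Call:
jog_arm --targets '[{"linear": [0,0,0],"spin": -0.017},{"linear": [0,0,0],"spin": -0.035},{"linear": [0,0,0],"spin": -0.052},{"linear": [0,0,0],"spin": -0.052}]'

```text
time: 9.7
position: [495.6, -35.6, 167.9]
eef_rot: [180.0, 0.0, 39.1]
ft_force: [-0.3, 1.1, -2.3]
grip_width: 43.1
grasp_force: 61.3
```

```bash
python3 o.py
```

```text
[495.56 -35.55 167.93] [179.99   0.    39.11] [-0.26  1.1  -2.28] [ 0.26  0.02 -0.03]
```

Call:
jog_arm --targets '[{"linear": [0,0,0.0001],"spin": -0.017},{"linear": [0,0,0.0001],"spin": -0.035},{"linear": [0,0,0.0001],"spin": -0.052},{"linear": [0,0,0.0001],"spin": -0.052}]'

```text
time: 10.1
position: [495.5, -35.6, 167.9]
eef_rot: [180.0, 0.0, 42.1]
ft_force: [-0.6, 1.0, -2.0]
grip_width: 43.0
grasp_force: 61.3
```

Call:
jog_arm --targets '[{"linear": [0,0,0],"spin": -0.017},{"linear": [0,0,0],"spin": -0.035},{"linear": [0,0,0],"spin": -0.052},{"linear": [0,0,0],"spin": -0.052}]'

```text
time: 10.5
position: [495.5, -35.6, 167.9]
eef_rot: [180.0, 0.0, 45.1]
ft_force: [-0.5, 0.8, -1.6]
grip_width: 42.9
grasp_force: 61.3
```

```bash
python3 o.py
```

```text
[495.53 -35.56 167.94] [179.98   0.    45.07] [-0.48  0.78 -1.58] [ 0.08  0.04 -0.11]
```

Call:
jog_arm --targets '[{"linear": [0,0,0],"spin": -0.017},{"linear": [0,0,0],"spin": -0.035},{"linear": [0,0,0],"spin": -0.052},{"linear": [0,0,0],"spin": -0.052}]'

```text
time: 10.9
position: [495.5, -35.5, 168.0]
eef_rot: [180.0, 0.0, 48.1]
ft_force: [-0.0, 0.8, -1.3]
grip_width: 43.0
grasp_force: 61.3
```

Call:
jog_arm --targets '[{"linear": [0,0,0],"spin": -0.017},{"linear": [0,0,0],"spin": -0.035},{"linear": [0,0,0],"spin": -0.052},{"linear": [0,0,0],"spin": -0.052}]'

```text
time: 11.3
position: [495.6, -35.5, 168.0]
eef_rot: [180.0, 0.0, 51.0]
ft_force: [-0.5, -0.6, -0.2]
grip_width: 43.2
grasp_force: 61.3
```

```bash
python3 o.py
```

```text
[495.55 -35.51 167.96] [179.98   0.    51.03] [-0.51 -0.62 -0.19] [ 0.05  0.02 -0.03]
```

Call:
jog_arm --targets '[{"linear": [0,0,0],"spin": -0.017},{"linear": [0,0,0],"spin": -0.035},{"linear": [0,0,0],"spin": -0.052},{"linear": [0,0,0],"spin": -0.052}]'

```text
time: 11.7
position: [495.5, -35.5, 168.0]
eef_rot: [180.0, -0.0, 54.0]
ft_force: [-0.0, 0.6, -0.2]
grip_width: 43.1
grasp_force: 61.4
```

```bash
python3 o.py
```

```text
[495.54 -35.5  167.98] [179.98  -0.    54.01] [-0.03  0.58 -0.21] [ 0.01  0.07 -0.11]
```

Call:
jog_arm --targets '[{"linear": [0,0,0],"spin": -0.017},{"linear": [0,0,0],"spin": -0.035},{"linear": [0,0,0],"spin": -0.052},{"linear": [0,0,0],"spin": -0.052}]'

```text
time: 12.1
position: [495.6, -35.5, 168.0]
eef_rot: [180.0, -0.0, 57.0]
ft_force: [0.4, 0.4, 1.6]
grip_width: 43.2
grasp_force: 61.4
```

Call:
jog_arm --targets '[{"linear": [0,0,0],"spin": -0.017},{"linear": [0,0,0],"spin": -0.035},{"linear": [0,0,0],"spin": -0.052},{"linear": [0,0,0],"spin": -0.052}]'

```text
time: 12.5
position: [495.6, -35.5, 168.0]
eef_rot: [180.0, 0.0, 60.0]
ft_force: [1.1, 0.3, 2.1]
grip_width: 43.3
grasp_force: 61.4
```

```bash
python3 o.py
```

```text
[495.61 -35.54 168.01] [179.97   0.    59.97] [1.13 0.33 2.12] [ 0.03 -0.01 -0.02]
```

Call:
jog_arm --targets '[{"linear": [0,0,-0.0002],"spin": 0},{"linear": [0,0,-0.0002],"spin": 0},{"linear": [0,0,-0.0002],"spin": 0}]'

```text
time: 12.8
position: [495.6, -35.5, 168.1]
eef_rot: [180.0, 0.0, 59.9]
ft_force: [0.5, 0.4, 2.1]
grip_width: 43.1
grasp_force: 61.4
```

Call:
jog_arm --targets '[{"linear": [0,0,0],"spin": -0.017},{"linear": [0,0,0],"spin": -0.035},{"linear": [0,0,0],"spin": -0.052},{"linear": [0,0,0],"spin": -0.052}]'

```text
time: 13.2
position: [495.7, -35.6, 168.2]
eef_rot: [180.0, -0.0, 62.9]
ft_force: [1.2, -0.6, 2.8]
grip_width: 43.0
grasp_force: 61.4
```

```bash
python3 o.py
```

```text
[495.69 -35.56 168.24] [179.96  -0.    62.95] [ 1.18 -0.63  2.84] [ 0.   -0.21 -0.  ]
```

Call:
jog_arm --targets '[{"linear": [0,0,-0.0002],"spin": 0},{"linear": [0,0,-0.0004],"spin": 0},{"linear": [0,0,-0.0004],"spin": 0},{"linear": [0,0,-0.0004],"spin": 0}]'

```text
time: 13.6
position: [495.6, -35.5, 168.4]
eef_rot: [180.0, 0.0, 62.9]
ft_force: [2.7, 0.1, 0.3]
grip_width: 43.1
grasp_force: 61.4
```

```bash
python3 o.py
```

```text
[495.62 -35.53 168.43] [179.98   0.    62.9 ] [2.67 0.1  0.28] [-0.15 -0.44 -0.06]
```

Call:
jog_arm --targets '[{"linear": [0,0,-0.0002],"spin": 0},{"linear": [0,0,-0.0003],"spin": 0},{"linear": [0,0,-0.0003],"spin": 0},{"linear": [0,0,-0.0003],"spin": 0}]'

```text
time: 14.0
position: [495.6, -35.5, 168.7]
eef_rot: [180.0, 0.0, 62.9]
ft_force: [4.3, 0.1, -1.9]
grip_width: 43.1
grasp_force: 61.3
```

```bash
python3 o.py
```

```text
[495.58 -35.51 168.68] [179.99   0.    62.9 ] [ 4.28  0.05 -1.89] [-0.27 -0.68 -0.08]
```

Call:
jog_arm --targets '[{"linear": [0,0,0.0002],"spin": -0.012},{"linear": [0,0,0.0002],"spin": -0.025},{"linear": [0,0,0.0002],"spin": -0.035},{"linear": [0,0,0.0002],"spin": -0.035}]'

```text
time: 14.4
position: [495.5, -35.5, 168.7]
eef_rot: [180.0, 0.0, 64.9]
ft_force: [3.1, -1.2, 1.1]
grip_width: 43.1
grasp_force: 61.4
```

```bash
python3 o.py
```

```text
[495.48 -35.51 168.73] [179.99   0.    64.93] [ 3.09 -1.18  1.08] [-0.22 -0.47 -0.12]
```

Call:
jog_arm --targets '[{"linear": [0,0,0],"spin": -0.012},{"linear": [0,0,0],"spin": -0.025},{"linear": [0,0,0],"spin": -0.035},{"linear": [0,0,0],"spin": -0.035}]'

```text
time: 14.8
position: [495.3, -35.4, 168.8]
eef_rot: [-180.0, 0.0, 66.9]
ft_force: [0.9, -0.7, 4.2]
grip_width: 42.9
grasp_force: 61.5
```

```bash
python3 o.py
```

```text
[495.27 -35.42 168.78] [-1.7998e+02  1.0000e-02  6.6940e+01] [ 0.94 -0.71  4.2 ] [-0.03 -0.06 -0.02]
```

Call:
jog_arm --targets '[{"linear": [0,0,0],"spin": -0.012},{"linear": [0,0,0],"spin": -0.025},{"linear": [0,0,0],"spin": -0.035},{"linear": [0,0,0],"spin": -0.035}]'

```text
time: 15.2
position: [495.3, -35.4, 168.6]
eef_rot: [-180.0, 0.0, 68.9]
ft_force: [-0.1, -0.4, 5.0]
grip_width: 43.0
grasp_force: 61.5
```

```bash
python3 o.py
```

```text
[495.27 -35.42 168.56] [-1.7997e+02  1.0000e-02  6.8940e+01] [-0.14 -0.38  5.  ] [0.05 0.1  0.02]
```

Call:
jog_arm --targets '[{"linear": [0,0,-0.0002],"spin": 0},{"linear": [0,0,-0.0004],"spin": 0},{"linear": [0,0,-0.0006],"spin": 0},{"linear": [0,0,-0.0006],"spin": 0},{"linear": [0,0,-0.0006],"spin": 0}]'

```text
time: 15.7
position: [495.3, -35.4, 169.1]
eef_rot: [-180.0, 0.0, 68.9]
ft_force: [-1.0, 0.4, 3.6]
grip_width: 43.1
grasp_force: 61.5
```

```bash
python3 o.py
```

```text
[495.32 -35.44 169.06] [-1.7997e+02  1.0000e-02  6.8920e+01] [-1.01  0.37  3.6 ] [ 0.18  0.16 -0.04]
```

Call:
jog_arm --targets '[{"linear": [0,0,-0.0002],"spin": 0},{"linear": [0,0,-0.0004],"spin": 0},{"linear": [0,0,-0.0004],"spin": 0},{"linear": [0,0,-0.0004],"spin": 0}]'

```text
time: 16.1
position: [495.3, -35.4, 169.5]
eef_rot: [-180.0, 0.0, 68.9]
ft_force: [-1.9, 0.9, 3.3]
grip_width: 43.1
grasp_force: 61.5
```

```bash
python3 o.py
```

```text
[495.3  -35.43 169.46] [-1.7997e+02  1.0000e-02  6.8920e+01] [-1.88  0.93  3.3 ] [ 0.12  0.3  -0.06]
```

Call:
jog_arm --targets '[{"linear": [0,0,-0.0002],"spin": 0},{"linear": [0,0,-0.0004],"spin": 0},{"linear": [0,0,-0.0006],"spin": 0},{"linear": [0,0,-0.0006],"spin": 0}]'

```text
time: 16.5
position: [495.3, -35.4, 170.1]
eef_rot: [-180.0, 0.0, 68.9]
ft_force: [-1.6, 2.0, 0.8]
grip_width: 43.3
grasp_force: 61.5
```

Call:
jog_arm --targets '[{"linear": [0,0,-0.0002],"spin": 0},{"linear": [0,0,-0.0004],"spin": 0},{"linear": [0,0,-0.0006],"spin": 0},{"linear": [0,0,-0.0006],"spin": 0}]'

```text
time: 16.9
position: [495.5, -35.6, 170.6]
eef_rot: [-180.0, 0.0, 68.9]
ft_force: [-0.2, -0.3, -1.3]
grip_width: 43.4
grasp_force: 61.4
```

```bash
python3 o.py
```

```text
[495.51 -35.58 170.57] [-1.800e+02  1.000e-02  6.891e+01] [-0.16 -0.3  -1.29] [ 0.02 -0.    0.01]
```

Call:
jog_arm --targets '[{"linear": [0,0,-0.0005],"spin": 0},{"linear": [0,0,-0.001],"spin": 0},{"linear": [0,0,-0.0015],"spin": 0},{"linear": [0,0,-0.0015],"spin": 0}]'

```text
time: 17.3
position: [495.5, -35.5, 172.4]
eef_rot: [180.0, 0.0, 68.9]
ft_force: [0.1, -0.4, -1.6]
grip_width: 43.0
grasp_force: 61.4
```

Call:
jog_arm --targets '[{"linear": [0,0,-0.004],"spin": 0},{"linear": [0,0,-0.01],"spin": 0},{"linear": [0,0,-0.018],"spin": 0},{"linear": [0,0,-0.028],"spin": 0},{"linear": [0,0,-0.04],"spin": 0},{"linear": [0,0,-0.052],"spin": 0},{"linear": [0,0,-0.062],"spin": 0},{"linear": [0,0,-0.068],"spin": 0},{"linear": [0,0,-0.07],"spin": 0},{"linear": [0,0,-0.07],"spin": 0}]'

```text
time: 18.3
position: [495.5, -35.5, 242.4]
eef_rot: [180.0, 0.0, 68.9]
ft_force: [0.9, -0.6, -0.5]
grip_width: 42.9
grasp_force: 61.4
```

```bash
python3 - <<'E'
from h import *
capture("top")
for z in (0,16):
  m=nets.trace("top","tray")[0]["mask"].astype(np.uint8)
  r=cv2.minAreaRect(max(cv2.findContours(m,0,2)[0],key=cv2.contourArea))
  C=[onplane("top",p,z)[:2] for p in cv2.boxPoints(r)];print("top",z,np.round(C),np.mean(C,0))
m=nets.trace("wrist","tray")
a=capture("side");m=nets.trace("side","tray")
for d in m[:2]: print(d["conf"],np.argwhere(d["mask"]).mean(0))
q=m[0]["mask"];c=cv2.approxPolyDP(cv2.convexHull(max(cv2.findContours(q.astype(np.uint8),0,2)[0],key=cv2.contourArea)),8,True)[:,0]
print("side",[np.round(onplane("side",p,16)[:2]) for p in c])
s=readout.observe();print(s["position"],s["eef_rot"],s["ft_force"],tool(np.array([464,255,0])-[s["position"][0],s["position"][1],0]))
E
```

```text
top 0 [[520. 365.]
 [559. 190.]
 [406. 155.]
 [368. 328.]] [463.19357027 259.51829836]
top 16 [[518. 360.]
 [557. 188.]
 [406. 153.]
 [369. 323.]] [462.64994916 255.92522752]
0.66 [196.86363636 288.46022727]
0.65 [221.89121115 279.26902465]
side [array([485., 414.]), array([456., 305.])]
[495.32358945 -35.47636083 241.88365016] [-1.79955400e+02  1.40597076e-02  6.89147365e+01] [ 0.15375104  0.45481676 -1.70671531] [ 2.59758951e+02 -1.33727220e+02  4.03542854e-02]
```

Call:
jog_arm --targets '[{"linear": [0.01,-0.005,0],"spin": 0},{"linear": [0.03,-0.016,0],"spin": 0},{"linear": [0.06,-0.031,0],"spin": 0},{"linear": [0.09,-0.047,0],"spin": 0},{"linear": [0.12,-0.062,0],"spin": 0},{"linear": [0.15,-0.078,0],"spin": 0},{"linear": [0.18,-0.093,0],"spin": 0},{"linear": [0.21,-0.109,0],"spin": 0},{"linear": [0.235,-0.122,0],"spin": 0},{"linear": [0.25,-0.13,0],"spin": 0},{"linear": [0.26,-0.1345,0],"spin": 0},{"linear": [0.26,-0.1345,0],"spin": 0}]'

```text
time: 19.8
position: [463.0, 256.8, 242.1]
eef_rot: [-180.0, 0.0, 69.0]
ft_force: [0.1, -0.9, -1.5]
grip_width: 43.1
grasp_force: 61.4
```

```bash
python3 o.py; python3 - <<'E'
from h import *
a=capture("wrist");b=capture("side")
cv2.imwrite("pics/w4.png",np.hstack([cv2.resize(a,(400,300)),cv2.resize(b[120:330,180:460],(400,300))]))
E
```

```text
[463.04 256.79 242.09] [-179.99    0.     69.03] [ 0.11 -0.91 -1.47] [ 0.01 -0.05 -0.05]
```

View pics/w4.png

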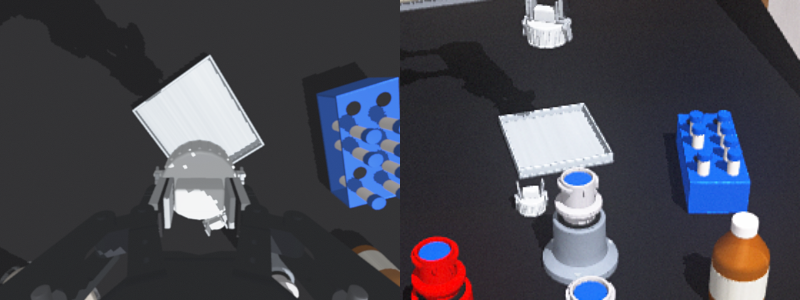

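The cap hangs upright at side-crop (547,25), and the bucket at (578,185) is open. Lower it.

Call:
jog_arm --targets '[{"linear": [0,0,0.01],"spin": 0},{"linear": [0,0,0.03],"spin": 0},{"linear": [0,0,0.055],"spin": 0},{"linear": [0,0,0.08],"spin": 0},{"linear": [0,0,0.105],"spin": 0},{"linear": [0,0,0.13],"spin": 0},{"linear": [0,0,0.15],"spin": 0},{"linear": [0,0,0.165],"spin": 0},{"linear": [0,0,0.173],"spin": 0},{"linear": [0,0,0.176],"spin": 0},{"linear": [0,0,0.176],"spin": 0},{"linear": [0,0,0.176],"spin": 0}]'

```text
time: 21.1
position: [464.0, 255.5, 66.9]
eef_rot: [179.9, -0.0, 68.9]
ft_force: [-0.4, 0.3, -0.8]
grip_width: 43.1
grasp_force: 61.4
```

Call:
jog_arm --targets '[{"linear": [0,0,0.001],"spin": 0},{"linear": [0,0,0.002],"spin": 0},{"linear": [0,0,0.003],"spin": 0},{"linear": [0,0,0.003],"spin": 0}]'

```text
time: 21.5
position: [463.5, 255.5, 63.2]
eef_rot: [180.0, 0.0, 68.9]
ft_force: [-0.5, 0.4, -1.7]
grip_width: 42.9
grasp_force: 61.4
```

Call:
jog_arm --targets '[{"linear": [0,0,0.0005],"spin": 0},{"linear": [0,0,0.001],"spin": 0},{"linear": [0,0,0.0015],"spin": 0},{"linear": [0,0,0.0015],"spin": 0}]'

```text
time: 21.9
position: [463.5, 255.5, 61.7]
eef_rot: [-180.0, 0.0, 68.9]
ft_force: [-0.2, -0.3, -1.3]
grip_width: 43.2
grasp_force: 61.4
```

Call:
jog_arm --targets '[{"linear": [0,0,0.0005],"spin": 0},{"linear": [0,0,0.001],"spin": 0},{"linear": [0,0,0.001],"spin": 0},{"linear": [0,0,0.001],"spin": 0}]'

```text
time: 22.3
position: [463.5, 255.5, 60.7]
eef_rot: [-180.0, 0.0, 68.9]
ft_force: [0.0, 0.0, -2.1]
grip_width: 43.2
grasp_force: 61.4
```

Call:
jog_arm --targets '[{"linear": [0,0,0.0005],"spin": 0},{"linear": [0,0,0.001],"spin": 0},{"linear": [0,0,0.001],"spin": 0},{"linear": [0,0,0.001],"spin": 0}]'

```text
time: 22.7
position: [463.5, 255.5, 59.7]
eef_rot: [180.0, 0.0, 68.9]
ft_force: [0.8, 0.7, -1.2]
grip_width: 43.0
grasp_force: 61.4
```

Call:
jog_arm --targets '[{"linear": [0,0,0.0005],"spin": 0},{"linear": [0,0,0.0008],"spin": 0},{"linear": [0,0,0.0008],"spin": 0},{"linear": [0,0,0.0008],"spin": 0}]'

```text
time: 23.1
position: [463.6, 255.5, 59.3]
eef_rot: [180.0, -0.0, 68.9]
ft_force: [-1.1, -1.0, 4.6]
grip_width: 43.0
grasp_force: 61.6
```

Call:
jog_arm --targets '[{"linear": [0,0,0.0005],"spin": 0},{"linear": [0,0,0.0008],"spin": 0},{"linear": [0,0,0.0008],"spin": 0},{"linear": [0,0,0.0008],"spin": 0}]'

```text
time: 23.5
position: [463.6, 255.5, 59.2]
eef_rot: [180.0, -0.0, 68.9]
ft_force: [-4.0, -3.1, 11.1]
grip_width: 43.3
grasp_force: 61.8
```

Call:
jog_arm --targets '[{"linear": [0,0,-0.0008],"spin": 0},{"linear": [0,0,-0.0008],"spin": 0},{"linear": [0,0,-0.0008],"spin": 0}]'

```text
time: 23.8
position: [463.6, 255.5, 59.3]
eef_rot: [180.0, -0.0, 68.9]
ft_force: [-2.4, -1.5, 6.2]
grip_width: 43.1
grasp_force: 61.6
```

Call:
jog_arm --targets '[{"linear": [0,0,0],"spin": 0},{"linear": [0,0,0],"spin": 0},{"linear": [0,0,0],"spin": 0},{"linear": [0,0,0],"spin": 0}]' --claw 0.57

```text
time: 24.2
position: [463.6, 255.5, 58.9]
eef_rot: [180.0, 0.0, 68.9]
ft_force: [0.4, -0.8, 0.7]
grip_width: 48.3
grasp_force: 6.5
```

Call:
jog_arm --targets '[{"linear": [0,0,0],"spin": 0},{"linear": [0,0,0],"spin": 0},{"linear": [0,0,0],"spin": 0},{"linear": [0,0,0],"spin": 0}]' --claw 0.65

```text
time: 24.6
position: [463.4, 255.4, 58.8]
eef_rot: [-180.0, 0.0, 68.9]
ft_force: [0.9, -0.1, -0.9]
grip_width: 55.6
grasp_force: 4.2
```

Call:
jog_arm --targets '[{"linear": [0,0,0],"spin": 0},{"linear": [0,0,0],"spin": 0},{"linear": [0,0,0],"spin": 0},{"linear": [0,0,0],"spin": 0}]' --claw 1

```text
time: 25.0
position: [463.6, 255.5, 59.0]
eef_rot: [180.0, -0.0, 68.9]
ft_force: [-0.0, 0.0, -1.2]
grip_width: 85.5
grasp_force: 0.0
```

Call:
jog_arm --targets '[{"linear": [0,0,-0.01],"spin": 0},{"linear": [0,0,-0.03],"spin": 0},{"linear": [0,0,-0.06],"spin": 0},{"linear": [0,0,-0.1],"spin": 0},{"linear": [0,0,-0.14],"spin": 0},{"linear": [0,0,-0.15],"spin": 0},{"linear": [0,0,-0.15],"spin": 0}]'

```text
time: 25.7
position: [464.3, 255.8, 211.3]
eef_rot: [179.8, -0.2, 68.9]
ft_force: [0.3, 0.5, 0.2]
grip_width: 85.6
grasp_force: 0.0
```

```bash
python3 o.py; python3 - <<'E'
from h import *
a=capture("wrist");b=capture("side")
cv2.imwrite("pics/w5.png",np.hstack([cv2.resize(a,(400,300)),cv2.resize(b[150:300,200:400],(400,300))]))
E
```

```text
[464.3  255.81 211.29] [ 1.7979e+02 -1.7000e-01  6.8920e+01] [0.31 0.47 0.19] [ 0.03 -0.04 -0.03]
```

View pics/w5.png

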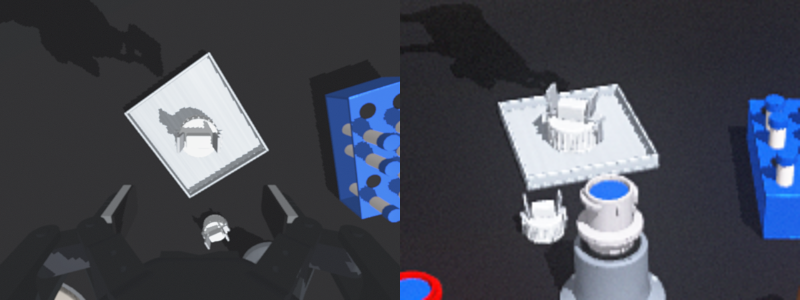

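The cap sits flat and centred in the tray (wrist crop 200,137; side crop 575,120), with its tabs sprung out and the gripper clear.

```bash
python3 -c "
from h import *
print(env.sign_off())"
```

```text
the job is handed in; nothing more can be done
None
```

The cap was turned anticlockwise about 45 degrees until the bayonet let go, lifted straight off and set down flat and centred in the steel tray with its tabs released. I handed the job in at about 26 s; the sign-off returned no verdict.

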